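# Turn the top leaf of the medicine index

## Task

On the counter a low white stand carries an index of rigid leaves. Turn its top leaf over the spine, pushing it gently with the fingertips, and press it down until it lies flat on the other side. Do not grip or fling the leaf, leave the leaf underneath lying where it is, leave the jar, carton and blue bin alone, and move clear at the end.

Things in the scene. Friction and masses are not known exactly. Their poses are not given: they have to be found in the camera images.
- stand: White plinth, fixed: 200 mm along its x, 264 mm along its y, flat top 60 mm high, dummy drawer fronts. Origin: centre of its underside, on the counter. x runs along the spine (at yaw 0 away from the robot), y to the side where the leaves lie at the start. The -y side carries a fixed 6 mm pile of turned leaves, top 66 mm high. Spine brackets at x = +-88 mm reach 74 mm high.
- spine (a point): The middle of the hinge line of the top leaf, 68.5 mm above the counter over the middle of the stand; axes as the stand's.
- leaf (a joint): Angle of the top leaf, rad: 0 = flat on the stand's +y side, 1.57 upright, 3.14 (the stop) = flat on the -y side. Starts flat or ajar by up to 0.3. The hinge is stiff (friction 0.2 N m): the leaf stays at any angle where it is left and must be pushed all the way. About 0.13 kg; some 2 to 3 N at the tab move it.
- leaf_tab (a point): Middle of the outer edge of the top leaf's tab; at angle 0 its axes are the stand's. The leaf: grey plastic plate with paper on both faces, 5 mm thick, 160 mm along the spine, from 8 to 130 mm out from the hinge line. Tab: 5 mm thick, 60 mm wide, centred at x = -45 mm (end near the robot), out to 175 mm, 43 mm beyond the plinth; free air of 66 mm under it when flat.
- lower (a joint): Angle of the second leaf, which lies flat under the top one and stays there: 0 = flat on the +y side. Equal in shape but for its tab, which is at the other end (x = +45 mm). Its hinge is stiff too (0.3 N m) and lies 6 mm below the other.
- lower_tab (a point): Middle of the outer edge of the second leaf's tab (60 mm wide, jutting 43 mm beyond the plinth).
- jar: White plastic medicine jar, 52 mm across, 85 mm high, loose, beside the stand's -y side. Origin: centre of its underside. To be left alone.
- carton: Plain cardboard carton 50 x 90 x 35 mm high, loose, beyond the stand at its +y side. Origin: centre of its underside. To be left alone.
- bin: Blue plastic open bin 100 x 130 x 60 mm high, loose, beyond the stand. Origin: centre of its underside. To be left alone.

How it is judged (in metres and radians):
On the way, in this order (a step that is already met when the one before it is completed fails the run):
1. the top leaf is pushed up and past upright (value of joint leaf above 1.6 rad).
2. the top leaf lies flat on the other side (value of joint leaf above 3.03 rad), for 0.1 s.
At the end, for the whole second after the job is handed in: The top leaf lies flat on the stand's other side (within 0.11 rad, about 6 degrees, of its stop) and at rest, the second leaf still lies flat where it was (within 0.08 rad), and jar, carton and bin are within 20 mm of where they stood (value of joint leaf above 3.03 rad and velocity of joint leaf below 0.05 rad/s and value of joint lower below 0.08 rad and distance of each of jar, carton, bin from where it was at the start of the episode below 0.02 m); the robot touches nothing.
It fails at once if the top leaf is gripped or forced while it is being turned (more than 20 N from the fingers between 0.35 and 2.9 rad) (contact force between the fingers and leaf above 20 N and value of joint leaf between 0.35 and 2.9 rad).
It fails at once if the top leaf is pressed hard (more than 60 N from the fingers) (contact force between the fingers and leaf above 60 N).
It fails at once if the top leaf is flung (faster than 5 rad/s) (velocity of joint leaf above 5 rad/s).
It fails at once if the second leaf is raised (value of joint lower above 0.2 rad).
It fails at once if the jar, carton or bin is lifted, knocked over or pushed away (distance of any of jar, carton, bin from where it was at the start of the episode above 0.03 m or angle between jar's own z axis and vertical above 0.4 rad).
It also fails if it takes over 45 s, if anything falls off the work surface, if the arm or the gripper's body presses on something with over 40 N, if the wrist force passes 120 N, or if a joint passes its speed limit or range.

## Robot

A 6-joint arm with a two-finger parallel gripper is mounted at the origin on the work surface. World frame = base frame: x ahead of the robot, y to its left, z up, the work surface at z = 0. Lengths are in mm, angles in degrees, forces in N, time in s.
With the tool pointing down it reaches from about 325 to 925 mm from the base axis. Payload 3.1 kg.
Tool frame: the origin (TCP) lies at the very end of the fingers, on their centre line; the grasp point (between the pads) lies grasp_offset behind it (grasp_offset is the distance from the TCP to the grasp point, in mm); z points along the fingers, x is the direction in which the jaws open and shut, and the axes are right-handed (so a half turn about z gives the same grasp; the last joint's range is limited). The gripper opens to 85 mm and grips with 20 to 120 N. Pads are 22 mm wide; open, the fingers measure 114 mm over their backs; the gripper's body (76 mm by 85 mm) begins 54 mm behind the grasp point. The pads swing forward as they close: fully open they stand 13 mm farther back than shut.
Start: joints at [-6.429, 12.427, 92.441, -0, 75.132, -6.429], TCP at [625.011, 0.021, 231.3] pointing down, gripper open.
Joint ranges: [-157.48, 157.48], [-44.54, 120.13], [17.64, 146.25], [-64.5, 244.5], [7.68, 150.69], [-147.95, 147.95]. Speed limits (degrees/s): [159.86, 159.86, 180, 180, 180, 180].

## Interface

Orientations are given as [roll, pitch, yaw] about the fixed x, y, z axes, in that order (R = Rz(yaw) Ry(pitch) Rx(roll)).
In Python, from station import * gives the robot as it stands. Calls block until the motion is done:
- goto(position, orientation): joint-space move of the TCP to a pose.
- move_l(position, attitude=None, speed=150): straight line of the TCP; attitude=None keeps the orientation; speed is the mean speed in mm/s.
- move_j(angles): joint-space move.
- grip(opening, squeeze=None): finger opening in mm; squeeze is the grip in N (None keeps the last); returns when the fingers have stopped.
- wait(seconds).
- solve_ik(position, orientation): joint angles nearest the present ones, or None.
- get_obs(): the state.
- get_image(name): name is "scene" or "side" or "wrist"; returns the picture (400x640x3 uint8, red, green, blue); there is no depth.
- get_calibration(name): a dict with "fx", "fy", "cx", "cy" (pixels), "R" (3x3) and "t" (3): a world point X has camera coordinates R X + t; the wrist camera has in their place "mount" (4x4, takes a point from camera to tool coordinates, whose origin is the TCP and whose axes are the tool frame's). Camera axes: x right, y down, z forward; pixel columns grow to the right and rows downward; lengths in mm; the calibration is good to about 2 mm. A picture is of the moment at which its call begins: read the wrist's pose just before it. get_calibration takes no time and is no camera call.
A pose or a line that the arm cannot do raises Unreachable and nothing moves.
- sign_off(): hands the job in, once; it reports no verdict.
Trained networks look in the newest picture that a camera, given by its name, has taken for a name from the list of things; names that differ only in an ending like _2 or _b are one class to them, and where a whole thing is asked for, a point or a joint stands for the part that bears it (a point fixed in the world has none). Each returns a list of dicts, best first, with "score" (0 to 1); they miss things now and then, are a little off and sometimes report something else, mostly with a low value. They report only what shows in the picture. A call takes as long as a camera call.
- spot_in(name, camera): "extent" ([centre column, centre row, width, height] in pixels, round what is visible of it).
- regions_of(name, camera): "region" (400x640 bool, what is visible of it) and "extent" ([centre column, centre row, width, height] in pixels, round what is visible of it).
The state is a dict: "t": time; "joint_pos": joint angles; "qvel": joint speeds; "effort": joint torques, N m; "tcp_pos": TCP position; "ee_rot": TCP orientation; "wrist_force": force on the tool from outside, world axes, zero at the start; "moment": the same for the moment, N m; "grip_width": finger opening in mm.
Only numpy, scipy, OpenCV 4.12 (cv2) and the standard library are available. Lean on these libraries where they do the work, as an engineer would, in place of code of your own. Each camera call takes 0.05 s, during which the arm holds its last target. There are 200 camera calls.

## Working session

There is one attempt and no reset: what is moved stays moved. The work goes in short steps, each a Python script; the robot and the scene stay as the last script left them, time stands still between calls to the robot, and variables do not carry over. Pictures are saved under pics/ and viewed, about 8 in all and at most 12, crops included, and the job is handed in when it is done.

```bash
mkdir -p pics
python3 - <<'E'
from station import *
import cv2,numpy as np
for c in("scene","side"):
    im=get_image(c); cv2.imwrite(f"pics/{c}0.png",im[:,:,::-1])
    k=get_calibration(c); print(c,{a:np.round(v,3).tolist() for a,v in k.items()})
    for n in("stand","leaf","leaf_tab","lower","lower_tab","jar","carton","bin"):
        try: print(n,[(np.round(d["extent"]).tolist(),round(d["score"],2)) for d in spot_in(n,c)[:2]])
        except Exception as e: print(n,e)
print(get_obs()["t"])
E
```

```text
scene {'fx': 431.675, 'fy': 431.675, 'cx': 321.91, 'cy': 195.224, 'R': [[-0.772, 0.635, 0.02], [0.42, 0.534, -0.734], [-0.476, -0.559, -0.679]], 't': [485.372, -215.148, 1265.261]}
stand [([339.0, 187.0, 155.0, 108.0], 0.7)]
leaf [([361.0, 181.0, 99.0, 62.0], 0.73)]
leaf_tab [([362.0, 182.0, 107.0, 63.0], 0.77)]
lower [([350.0, 192.0, 80.0, 62.0], 0.59)]
lower_tab [([351.0, 191.0, 80.0, 65.0], 0.65)]
jar [([250.0, 145.0, 26.0, 38.0], 0.85)]
carton [([332.0, 260.0, 52.0, 39.0], 0.82)]
bin [([269.0, 222.0, 78.0, 72.0], 0.71)]
side {'fx': 455.93, 'fy': 455.93, 'cx': 322.526, 'cy': 205.36, 'R': [[-0.87, -0.493, 0.019], [-0.358, 0.603, -0.713], [0.34, -0.627, -0.701]], 't': [526.875, 280.955, 933.069]}
stand [([348.0, 221.0, 107.0, 106.0], 0.63)]
leaf [([342.0, 232.0, 81.0, 64.0], 0.73), ([264.0, 244.0, 25.0, 40.0], 0.65)]
leaf_tab [([344.0, 230.0, 84.0, 67.0], 0.94)]
lower [([334.0, 246.0, 76.0, 26.0], 0.77), ([361.0, 153.0, 18.0, 33.0], 0.43)]
lower_tab [([333.0, 246.0, 75.0, 22.0], 0.9)]
jar [([362.0, 154.0, 16.0, 33.0], 0.82)]
carton [([264.0, 247.0, 25.0, 36.0], 0.89)]
bin [([343.0, 231.0, 80.0, 63.0], 0.22)]
0.9
```

View pics/scene0.png

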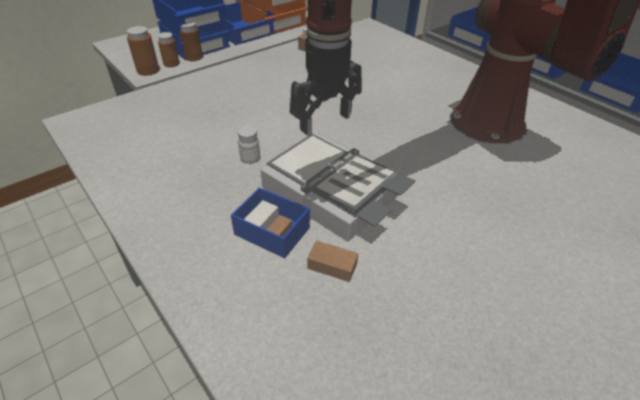

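View pics/side0.png

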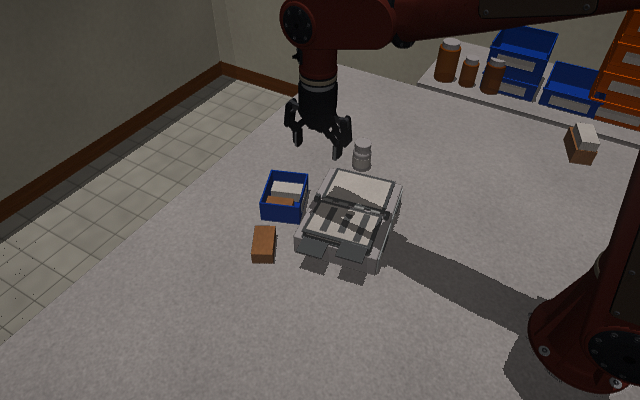

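The scene view shows the stand at about (335,185) and the leaf tabs at lower right (grey at 400,183 and 378,208). The jar is at (249,145), the bin at (270,222) and the carton at (332,260). In the side view the tabs are at (315,247) and (353,254). I'll enlarge both crops for corners.

Run:
```python
import cv2
for c,(x,y,w,h) in dict(scene=(255,125,160,112),side=(285,160,130,118)).items():
    im=cv2.imread(f"pics/{c}0.png")[y:y+h,x:x+w]
    cv2.imwrite(f"pics/{c}0c.png",cv2.convertScaleAbs(cv2.resize(im,None,fx=5,fy=5,interpolation=cv2.INTER_CUBIC),alpha=1.2))
```

```text
(no output)
```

View pics/scene0c.png

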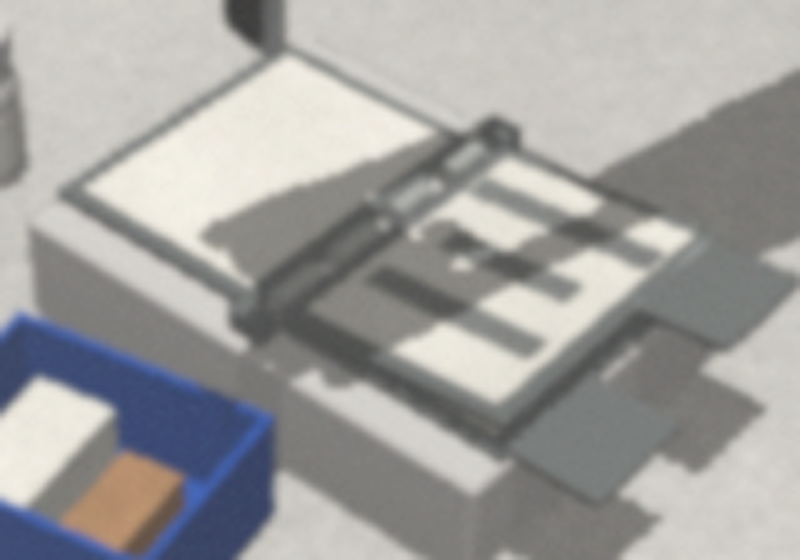

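View pics/side0c.png

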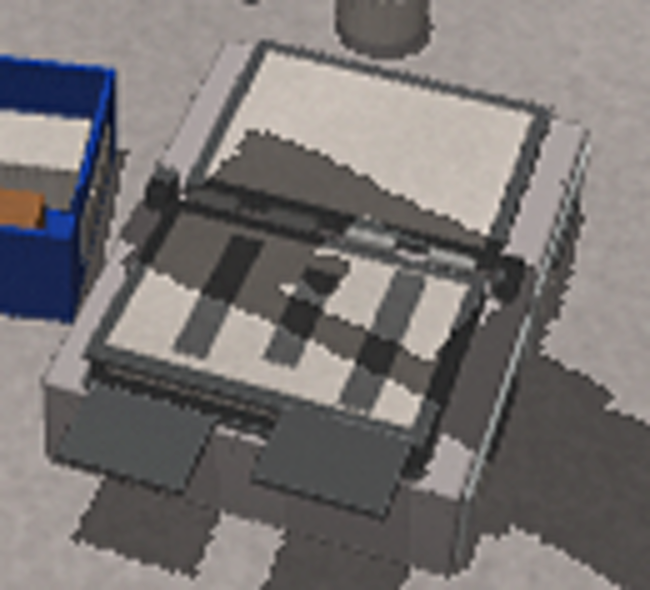

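```bash
cat > fit.py <<'E'
import numpy as np
from scipy.optimize import least_squares
from station import *
K={c:get_calibration(c) for c in("scene","side")}
def proj(c,X):
    k=K[c]; p=np.array(k["R"])@X+np.array(k["t"]); return np.array([k["fx"]*p[0]/p[2]+k["cx"],k["fy"]*p[1]/p[2]+k["cy"]])
def S(p,v):
    c,s=np.cos(p[2]),np.sin(p[2]); return np.array([p[0]+c*v[0]-s*v[1],p[1]+s*v[0]+c*v[1],v[2]])
def L(p,x,r,h=2.5,th=None):
    th=p[3] if th is None else th
    return S(p,(x,r*np.cos(th)-h*np.sin(th),68.5+r*np.sin(th)+h*np.cos(th)))
E
python3 - <<'E'
from fit import *
off=dict(scene=(255,125),side=(285,160))
st=[("scene",(100,-132,60),(33,228)),("scene",(100,132,60),(476,496)),
("side",(-100,132,60),(465,495)),("side",(100,132,60),(45,380)),("side",(-100,-132,60),(588,125)),("side",(100,-132,60),(235,40)),
("scene",(15,175,65),(683,425)),("scene",(75,175,65),(600,500)),("side",(15,175,65),(185,492)),("side",(75,175,65),(52,455)),
("scene",(88,0,74),(252,305)),("scene",(-88,0,74),(498,128)),("side",(88,0,74),(162,183)),("side",(-88,0,74),(510,272))]
lf=[("scene",-75,175,(797,280)),("scene",-15,175,(722,347)),("scene",80,130,(497,422)),
("side",-75,175,(387,516)),("side",-15,175,(253,480)),("side",80,130,(90,352)),("side",-80,130,(417,435))]
def f(p):
    r=[proj(c,S(p,v))-(np.array(q)/5+off[c]) for c,v,q in st]
    r+=[proj(c,L(p,x,rr))-(np.array(q)/5+off[c]) for c,x,rr,q in lf]
    return np.ravel(r)
s=min((least_squares(f,[650,0,y,.1],loss="soft_l1") for y in(-.8,0,.8)),key=lambda s:s.cost)
print(s.x,np.degrees(s.x[2:])); r=f(s.x).reshape(-1,2); print(np.round(r,1).tolist())
np.save("p.npy",s.x)
for x in(-75,-15):print(L(s.x,x,175))
# objects
for n,pts in dict(jar=(("scene",250,145),("side",362,154)),carton=(("scene",332,260),("side",264,247)),bin=(("scene",269,222),)).items():
    for c,u,v in pts:
        k=K[c];R=np.array(k["R"]);d=R.T@np.array([(u-k["cx"])/k["fx"],(v-k["cy"])/k["fy"],1]);o=-R.T@np.array(k["t"])
        X=o+d*((40 if n=="jar" else 20)-o[2])/d[2]; c_,s_=np.cos(s.x[2]),np.sin(s.x[2]); e=X[:2]-s.x[:2]
        print(n,X.round(),"stand frame",(np.array([[c_,s_],[-s_,c_]])@e).round())
E
```

```text
[ 5.56736144e+02 -5.38065009e+01  1.74698323e-01  8.01109272e-02] [10.00947662  4.59001802]
[[-1.7, -2.8], [0.2, -1.1], [-0.7, 0.0], [-1.1, -0.8], [0.5, -1.0], [-2.0, -1.6], [0.5, -0.8], [0.3, 0.0], [-0.5, -0.8], [0.6, -0.8], [0.4, 0.0], [0.8, -1.0], [0.1, -1.5], [0.1, -1.3], [1.8, -0.3], [1.6, 0.3], [1.8, 0.4], [-0.4, -0.2], [-0.6, -0.7], [-1.7, -0.1], [1.3, 2.4]]
[452.59310767 104.74426877  84.99640362]
[511.67984878 115.17293242  84.99640362]
jar [ 635. -280.   40.] stand frame [  38. -236.]
jar [ 638. -283.   40.] stand frame [  40. -240.]
carton [701. 119.  20.] stand frame [172. 145.]
carton [691. 130.  20.] stand frame [164. 158.]
bin [739. -44.  20.] stand frame [182. -22.]
```

Fit is consistent to about 1–2 px: stand at (557,-54), yaw 10°, leaf ajar about 4.6°. Next I'll plan the push path and check it with IK before moving.

```bash
cat > plan.py <<'E'
from fit import *
from scipy.spatial.transform import Rotation as Ro
p=np.load("p.npy"); X0=-45.
def att(a,sg):
    a=np.radians(a); z=np.array([0,-np.cos(a),-np.sin(a)]); x=np.array([sg,0,0]); M=np.c_[x,np.cross(z,x),z]
    return (Ro.from_euler("z",p[2])*Ro.from_matrix(M)).as_euler("xyz",degrees=True)
def A(th): return float(np.interp(th,[0,80,165],[40,40,90]))
def tcp(th,rc=None,down=0.):
    """TCP so that the upper tip corner (or upper face, th<a) touches the leaf's underside at angle th (deg)"""
    rc=np.interp(th,[0,100,170],[153,150,130]) if rc is None else rc
    a=np.radians(A(th)); t=np.radians(th); d=np.array([-np.cos(a),-np.sin(a)]); n=np.array([-np.sin(a),np.cos(a)])
    u=np.array([np.cos(t),np.sin(t)]); m=np.array([np.sin(t),-np.cos(t)])
    C=175*u+2.5*m+22*d if t<a else rc*u+2.5*m
    q=C-11*n
    return S(p,(X0,q[0],68.5+q[1]-down))
E
python3 - <<'E'
from plan import *
for sg in(1,-1):
    print(sg)
    for lab,P,a in [("via",S(p,(X0,250,150)),40),("pre",S(p,(X0,200,45)),40)]+[(t,tcp(t),A(t)) for t in range(0,181,20)]:
        q=solve_ik(P,att(a,sg)); print(lab,P.round(),round(a),None if q is None else np.round(q))
o=get_obs();print(o["t"],o["ee_rot"],o["wrist_force"])
E
```

```text
1
via [469. 185. 150.] 40 [ 37.  22. 103. -43.  85.  43.]
pre [478. 135.  45.] 40 [ 33.  30. 107. -47.  75.  49.]
0 [484. 101.  43.] 40 [ 29.  29. 109. -49.  72.  48.]
20 [485.  92. 103.] 40 [ 29.  22. 110. -49.  76.  43.]
40 [491.  61. 156.] 40 [ 25.  15. 111. -49.  77.  37.]
60 [498.  22. 190.] 40 [ 21.  11. 113. -51.  77.  32.]
80 [506. -26. 208.] 40 [ 16.   7. 114. -52.  74.  28.]
100 [515. -76. 210.] 52 [  5.   2. 114. -42.  67.  13.]
120 [ 523. -121.  190.] 64 [ -7.   2. 113. -29.  61.  -3.]
140 [ 529. -154.  157.] 75 [-16.   5. 111. -15.  59. -19.]
160 [ 532. -173.  116.] 87 [-24.  11. 107.  -3.  60. -32.]
180 [ 533. -179.   71.] 90 [-26.  16. 107.  -0.  57. -36.]
-1
via [469. 185. 150.] 40 [  37.   22.  103.  -43.   85. -137.]
pre [478. 135.  45.] 40 [  33.   30.  107.  -47.   75. -131.]
0 [484. 101.  43.] 40 [  29.   29.  109.  -49.   72. -132.]
20 [485.  92. 103.] 40 [  29.   22.  110.  -49.   76. -137.]
40 [491.  61. 156.] 40 [  25.   15.  111.  -49.   77. -143.]
60 [498.  22. 190.] 40 [  21.   11.  113.  -51.   77. -148.]
80 [506. -26. 208.] 40 None
100 [515. -76. 210.] 52 None
120 [ 523. -121.  190.] 64 None
140 [ 529. -154.  157.] 75 None
160 [ 532. -173.  116.] 87 [-24.  11. 107.  -3.  60. 148.]
180 [ 533. -179.   71.] 90 [-26.  16. 107.  -0.  57. 144.]
0.9 [-1.79998883e+02  1.44454292e-03 -1.35384669e-03] [-0.26074069 -0.07924854  0.71934206]
```

Run:
```python
from plan import *
import cv2
grip(0)
goto(S(p,(X0,260,150)),att(40,1))
move_l(S(p,(X0,215,42)),speed=120)
print(get_obs()["wrist_force"])
move_l(tcp(4.6,down=15),speed=80)
o=get_obs();print(o["t"],o["tcp_pos"],o["wrist_force"],o["grip_width"])
a=get_image("side")[150:300,260:440];b=get_image("scene")[100:250,270:450]
cv2.imwrite("pics/under.png",cv2.resize(np.vstack([a,b])[:,:,::-1],None,fx=2,fy=2) if 0 else cv2.resize(np.hstack([a,b])[:,:,::-1],None,fx=2.2,fy=2.2,interpolation=cv2.INTER_CUBIC))
```

```text
[-0.50036482 -0.12657924  0.4526436 ]
4.6417 [483.83291044 100.59223237  42.47686748] [-0.67858019  0.10419402 -0.00078334] -0.012905886043035313
```

View pics/under.png

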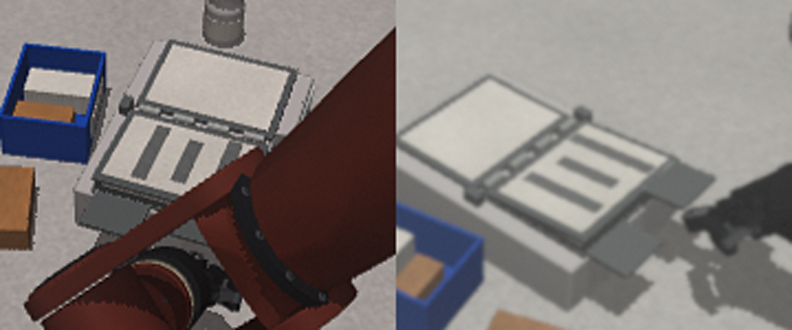

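The scene half shows the closed tip at (690,215), beside and below the top tab's outer edge, and nothing else is touched. I'll lift gently while watching the force.

Run:
```python
from plan import *
import cv2
f0=np.array(get_obs()["wrist_force"])
for t in (4.6,10,16,22):
    move_l(tcp(t),att(A(t),1),speed=50)
    o=get_obs();print(t,round(o["t"],1),(np.array(o["wrist_force"])-f0).round(1),o["tcp_pos"].round(1) if hasattr(o["tcp_pos"],"round") else o["tcp_pos"])
b=get_image("scene")[100:250,270:450]
cv2.imwrite("pics/lift.png",cv2.resize(b[:,:,::-1],None,fx=3.5,fy=3.5,interpolation=cv2.INTER_CUBIC))
```

```text
4.6 5.2 [-0.2  0.1  0.6] [484.2 101.1  58. ]
10 5.7 [-1.2  1.3 -0.5] [484.4  98.9  74.5]
16 6.2 [-0.8  1.8  0.3] [484.9  94.9  92.4]
22 6.7 [-0.1  1.2  0.5] [486.   89.2 109.8]
```

View pics/lift.png

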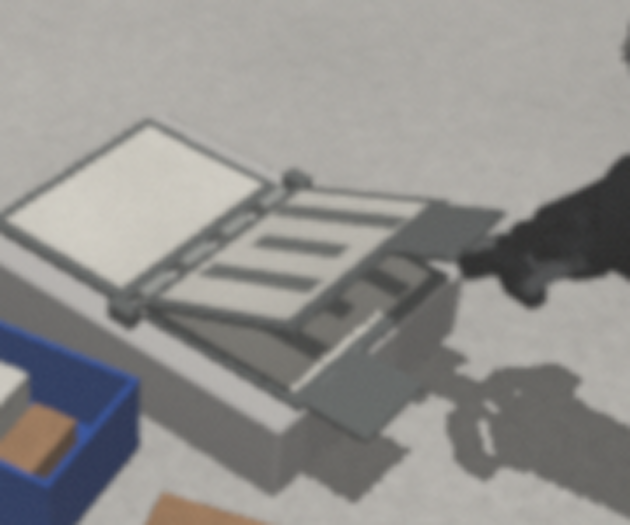

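The leaf is about 18° up with the tip securely under the tab, and the lower leaf is still flat. Carrying on over the top.

```bash
sed -i 's/\[0,100,170\],\[153,150,130\]/[40,80,170],[153,145,130]/' plan.py
python3 - <<'E'
from plan import *
import cv2
f0=np.array(get_obs()["wrist_force"])
for t in range(30,131,10):
    move_l(tcp(t),att(A(t),1),speed=70)
    o=get_obs();F=np.array(o["wrist_force"])-f0;print(t,round(o["t"],1),F.round(1))
    if np.linalg.norm(F)>14: print("STOP");break
a=get_image("side")[100:300,240:440];b=get_image("scene")[80:280,230:430]
cv2.imwrite("pics/over.png",cv2.resize(np.hstack([a,b])[:,:,::-1],None,fx=2,fy=2,interpolation=cv2.INTER_CUBIC))
E
```

```text
30 7.3 [-0.1  0.4 -1. ]
40 7.8 [-0.5  0.5 -0.5]
50 8.4 [ 0.4  0.5 -1.3]
60 8.9 [ 0.5 -0.  -1.1]
70 9.4 [ 0.1  0.4 -0.7]
80 9.9 [ 0.5  0.3 -0.2]
90 10.4 [ 0.4  1.  -0.3]
100 10.9 [ 0.4  1.3 -1.3]
110 11.4 [ 0.7  0.7 -0.9]
120 11.9 [ 0.4  0.7 -0.7]
130 12.4 [-0.1  0.1 -0.9]
```

View pics/over.png

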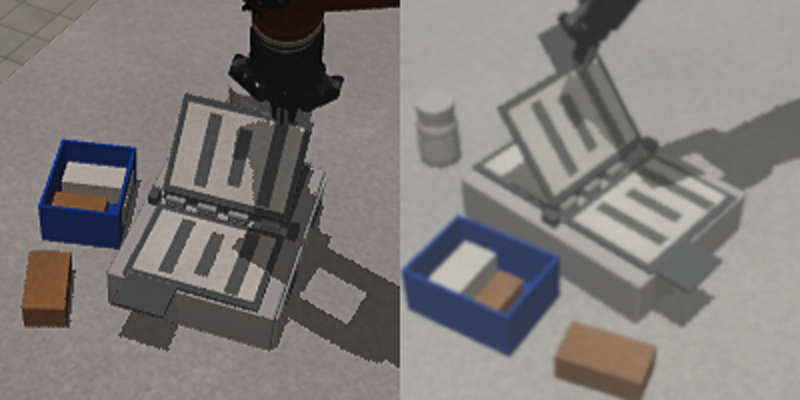

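The leaf is past upright, the lower leaf is flat, and the jar, bin and carton haven't been touched. Now bringing it down and pressing with a force check.

Run:
```python
from plan import *
import cv2
f0=np.array(get_obs()["wrist_force"])
for t in (138,146,154,160,166,171,175):
    move_l(tcp(t),att(A(t),1),speed=60)
    o=get_obs();F=np.array(o["wrist_force"])-f0;print(t,round(o["t"],1),F.round(1),np.round(o["tcp_pos"],1)[2])
    if np.linalg.norm(F)>14: print("STOP");break
P=np.array(get_obs()["tcp_pos"],float); Fz=0
while P[2]>64 and Fz<9:
    P[2]-=1; move_l(P,speed=20); wait(.1); Fz=get_obs()["wrist_force"][2]-f0[2]; print(P[2].round(1),round(Fz,1))
wait(.3)
P[2]+=40; move_l(P,speed=60); P[2]+=120; move_l(P,speed=150)
o=get_obs();print(o["t"],o["wrist_force"])
a=get_image("side")[100:300,240:440];b=get_image("scene")[80:280,230:430]
cv2.imwrite("pics/end.png",cv2.resize(np.hstack([a,b])[:,:,::-1],None,fx=2,fy=2,interpolation=cv2.INTER_CUBIC))
for c,n in(("scene","jar"),("scene","carton"),("scene","bin"),("side","jar"),("side","carton")):
    print(c,n,[(np.round(d["extent"]).tolist(),round(d["score"],2)) for d in spot_in(n,c)[:1]])
```

```text
138 12.9 [-0.9  0.4  0.5] 157.8
146 13.4 [-0.9  0.1  1.4] 143.3
154 13.8 [-0.3 -0.4  0.8] 127.6
160 14.2 [-0.9 -0.5  1.3] 115.3
166 14.6 [-0.   0.2  1.1] 102.5
171 14.9 [-0.3 -1.2  0.7] 90.6
175 15.2 [-0.7  0.1  1.2] 81.6
80.6 1.1
79.6 0.7
78.6 0.9
77.6 0.8
76.6 0.3
75.6 0.7
74.6 0.3
73.6 0.9
72.6 1.5
71.6 -0.0
70.6 4.5
69.6 10.7
21.4583 [1.17246849 0.49484308 0.12472016]
scene jar [([248.0, 145.0, 24.0, 38.0], 0.58)]
scene carton [([333.0, 260.0, 55.0, 35.0], 0.61)]
scene bin [([268.0, 222.0, 78.0, 72.0], 0.67)]
side jar [([361.0, 155.0, 15.0, 33.0], 0.9)]
side carton []
```

View pics/end.png

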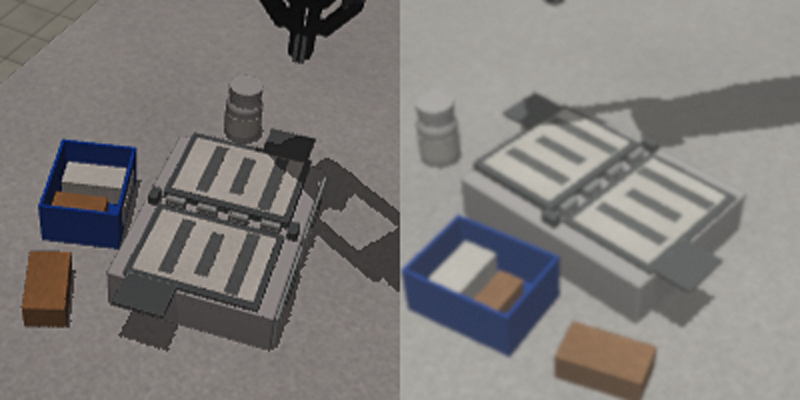

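The top leaf lies flat on the -y side. The press met firm resistance at z≈70.6 against an expected 71. The lower leaf is flat, the other objects haven't moved and the gripper is clear.

```bash
python3 -c "
from station import *
sign_off()"
```

```text
the job is handed in; nothing more can be done
```

The top leaf is turned over the spine and lies flat on the other side, and I've handed the job in. I lifted it by its tab with the closed fingertips, carried it over and pressed it down, then raised the gripper about 160 mm clear.

- **Forces:** the wrist force read after each step stayed around 2 N or less while the leaf turned. The final press reached about 11 N, with no grip on the leaf at any point.
- **Leaf flat:** resistance began at z ≈ 70.6 mm, against about 71 mm expected for a leaf lying flat. The last pictures show it flat too.
- **Lower leaf:** it still lies flat in those pictures.
- **Jar, carton and bin:** the jar and bin are within about 2 px (a few mm) of where they started. The carton's centre moved only about 1 px in the scene view, but the network missed it in the last side view. There I checked it only by eye, and it looks unmoved.
- **Time:** the robot's clock read about 21.5 s when the arm was clear, within the 45 s limit.

I could not read the leaf angles directly, so "flat" rests on the press height and the pictures. The hand-in gave no verdict.

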